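# Close the loaded centrifuge bucket with its safety cap

### The job

Two centrifuge buckets stand in their feet on the bench: one is already closed, the other is open and loaded with tubes, and its cap lies somewhere among the things around. Set the cap level on the open bucket and start it without cross-threading: turn it backward (counter-clockwise seen from above) until it drops into the thread, then forward until it is drawn fully home, flat and level like its neighbour, and let go. Leave everything else standing where it is.

Things in the scene. Friction and masses are not known exactly. Their poses are not given: they have to be found in the camera images.
- cap: Loose light-grey round screw cap standing skirt down: 85 mm across, 31 mm high, with a straight grip bar across its top (66 long, 16 thick, from 31 to 57 mm above the origin), 180 to 280 g. Origin: centre of the skirt's lower edge; x along the bar, z up. Inside, 0.5 to 4.5 mm above that edge, sit three lugs 120 deg apart, and higher up a sprung rubber seal.
- cap_grip (a point): Centre of the cap's grip bar, 45 mm above the cap's origin; x along the bar. Pinch the bar across its 16 mm thickness. A firm hold keeps the cap level while it is turned and felt down; turned in a loose hold it can drop on one lug first and hang tilted.
- stand_open: Fixed grey round foot, 114 mm across, 30 mm high, holding the open aluminium centrifuge bucket (89 mm across, shoulder 88 mm up) with three tubes in it. Origin: centre of the foot on the worktop, on the bucket's axis; z up. The bucket cannot turn, but sits in the foot at any angle: the foot's own yaw tells nothing of where the thread starts are.
- mouth (a point): Centre of the open bucket's rim, 112 mm above the worktop. Bevelled neck 62 mm wide; the lugs clear it by 1.5 mm all round. Cap origin heights relative to this point: lugs riding on the ribs -6.5 mm; on top of an end stop -1.5; dropped into the thread starts -15; home -18 mm. Lugs riding on the ribs jam on an end stop if turned clockwise: only turning back lets them drop.
- bucket_closed: The second bucket in the same kind of foot, already closed with its cap (the look of a cap fully home); fixed, 151 mm tall to the top of its grip bar. Origin: centre of the foot on the worktop.
- neck_ribs (a point): On the axis, at the ribs' tops, 6 mm below the rim. Three right-handed starts 120 deg apart: the resting cap must turn back (counter-clockwise from above) by 0 to 105 deg to drop 8.5 mm at the gaps, 19 deg wide in lug travel (a 5 mm step is only leaving a stop). Then clockwise 56 to 76 deg draws it down 3 mm against the seal (about 11 N, 0.2 to 0.5 N m); solid stop at 82 to 101 deg.
- strip_bottle: White screw-top bottle, 44 mm across, 98 mm tall, loose bystander. Origin: centre of its underside.
- stain_bottle: Dark bottle, 48 mm across, 104 mm tall, loose bystander. Origin: centre of its underside.
- timer: Low bench timer, 58x62x18 mm, loose bystander. Origin: centre of its underside.
- swab_box: Closed carton, 60x95x50 mm, loose bystander. Origin: centre of its underside; its long side along its y.
- diluent_bottle: White bottle, 62 mm across, 135 mm tall, loose bystander. Origin: centre of its underside.
- sample_pot: Small lidded pot, 45 mm across, 48 mm tall, loose bystander. Origin: centre of its underside.
Mind the look-alikes: they are no part of the job. What is shaped like the cap but turquoise is not meant.

How it is judged:
By the outcome, as a careful person would: the job done as asked, in the order asked, and still so for the second after the job is handed in, with the robot touching nothing.
It also fails if it takes over 64 s, if anything falls off the work surface, if the arm or the gripper's body presses on something with over 40 N, if the wrist force passes 120 N, or if a joint passes its speed limit or range.

### The arm

A 6-joint arm with a two-finger parallel gripper is mounted at the origin on a cart in front of the work surface, level with it; the furniture and walls round the work are solid. World frame = base frame: x ahead of the robot, y to its left, z up, the work surface at z = 0. Lengths are in m, angles in rad, forces in N, time in s.
With the tool pointing down it reaches from about 0.225 to 0.875 m from the base axis. Payload 3.4 kg.
Tool frame: the origin (TCP) lies midway between the tips of the shut fingers; the grasp point (between the pads) lies behind it (manip.grip_point_offset is the z of the grasp point in the tool frame, in m); z points along the fingers, x is the direction in which the jaws open and shut, and the axes are right-handed (so a half turn about z gives the same grasp; the last joint's range is limited). The gripper opens to 85 mm and grips with 20 to 120 N. Pads are 22 mm wide; open, the fingers measure 114 mm over their backs; the gripper's body (76 mm by 85 mm) begins 54 mm behind the grasp point. The pads swing forward as they close: fully open they stand 13 mm farther back than shut.
Start: joints at [1.136, 0.276, 1.505, -0, 1.361, -0.121], TCP at [0.178, 0.547, 0.231] pointing down, gripper open.
Joint ranges: [-2.89, 2.89], [-0.75, 2.08], [0.22, 2.7], [-1.18, 4.32], [0.11, 2.71], [-2.7, 2.7]. Speed limits (rad/s): [2.57, 2.57, 3.14, 3.14, 3.14, 3.14].

### API

Orientations are given as a unit quaternion [w, x, y, z].
In Python, from rig import manip, eyes, recognise, regions_of, mark_of gives the robot as it stands.
- The arm moves only by the shell command python3 -m inch 'ROWS' [FORCE]. ROWS is JSON, a list of rows, each a list of 5 numbers: the gripper command: -1 is shut, 1 is fully open, values between are in proportion, then the shift along the tool's x, y, z in mm, then the turn about the tool's z in degrees. A call has 1 to 20 rows; each row shifts and turns the pose as measured when the row begins, along the tool's axes as they then stand; what a row does not reach is not made up. A row lasts 1/12 s, in which the tool goes at most 41.7 mm and 7.16 degrees, less where a joint would pass 70% of its speed; a pose out of reach is approached as far as the arm can. A call with a gripper value outside its range is refused whole. The fingers move at their own pace and stop on an object; FORCE is the grip in N (left out, the last holds). Time passes only in rows, so rows that do not move let the fingers close. It gives the time, the measured TCP pose, the force and the opening at its end, in the units of the state.
- manip.get_state(): the state, without advancing time (a new reading comes with each control period).
- eyes.get_image(name): name is "side" or "top" or "wrist"; returns a dict with "frame" (420x560x3 uint8, red, green, blue), "K" (3x3 intrinsics, pixels), "rvec" (rotation vector, rad) and "tvec" (3), from world to camera coordinates, as OpenCV has them; the wrist camera has in their place "mount" (4x4, takes a point from camera to tool coordinates, whose origin is the TCP and whose axes are the tool frame's). Camera axes: x right, y down, z forward; pixel columns grow to the right and rows downward; lengths in m; the calibration is good to about 2 mm. A picture is of the moment at which its call begins: read the wrist's pose just before it. There is no depth.
- manip.sign_off(): hands the job in, once; it reports no verdict.
Trained networks look in a picture, given as the dict that the camera call returned (one of the last four; its "shot" number tells which), for a name from the list of things; names that differ only in an ending like _2 or _b are one class to them, and where a whole thing is asked for, a point or a joint stands for the part that bears it (a point fixed in the world has none). Each returns a list of dicts, best first, with "confidence" (0 to 1); they miss things now and then, are a little off and sometimes report something else, mostly with a low value. They report only what shows in the picture. A call takes as long as a camera call. They do not tell look-alikes from the thing itself.
- recognise(picture, target): "bbox" ([left, top, width, height] in pixels, round what is visible of it).
- regions_of(picture, target): "mask" (420x560 bool, what is visible of it) and "bbox" ([left, top, width, height] in pixels, round what is visible of it).
- mark_of(picture, target): "point" ([row, column] in pixels: a listed point, or the origin of a listed thing).
The state is a dict: "clock": time; "qpos": joint angles; "qd": joint speeds; "effort": joint torques, N m; "position": TCP position; "ee_rot": TCP orientation; "contact_force": force on the tool from outside, world axes, zero at the start; "moment": the same for the moment, N m; "width": finger opening in m.
Only numpy, scipy, OpenCV 4.12 (cv2) and the standard library are available. Lean on these libraries where they do the work, as an engineer would, in place of code of your own. Each camera call takes 0.05 s, during which the arm holds its last target.

## Working session

There is one attempt and no reset: what is moved stays moved. The work goes in short steps, Python scripts to look and compute and a shell command to move; the robot and the scene stay as the last step left them, time stands still between calls to the robot, and variables do not carry over. Pictures are saved under pics/ and viewed, and the job is handed in when it is done.

```bash
mkdir -p pics; ls; python3 - <<'E'
from rig import manip, eyes, recognise, regions_of, mark_of
import cv2
s=manip.get_state(); print(s); print(manip.grip_point_offset)
for n in ["side","top","wrist"]:
    p=eyes.get_image(n); cv2.imwrite(f"pics/{n}0.png",p["frame"][:,:,::-1])
    print(n,p["K"].tolist(),p.get("rvec"),p.get("tvec"),p.get("mount"))
    for t in ["cap","cap_grip","mouth","stand_open","bucket_closed"]:
        print(t,[(m["point"],round(m["confidence"],2)) for m in mark_of(p,t)])
E
```

```text
pics
{'clock': 0.0, 'qpos': array([ 1.13604501e+00,  2.76623885e-01,  1.50610499e+00, -1.52598497e-05,
        1.36069065e+00, -1.20967662e-01]), 'qd': array([-0.00040524,  0.00131934,  0.00119233, -0.00181591, -0.00057745,
       -0.001239  ]), 'effort': array([ 3.32779537e-04, -4.16763496e+01, -2.45815426e+01,  2.69018949e-05,
        1.09758211e-02,  4.14677871e-06]), 'position': array([0.17725605, 0.54646154, 0.23043444]), 'ee_rot': array([ 4.50473914e-04,  8.08905313e-01,  5.87938228e-01, -7.94662665e-04]), 'contact_force': array([ 0.08861227, -0.29150199,  0.08348787]), 'moment': array([-0.04879261, -0.0019139 ,  0.0127801 ]), 'width': 0.0850912239018007}
-0.0187
side [[405.49671891684136, 0.0, 281.50529265425916], [0.0, 405.49671891684136, 218.15668226662513], [0.0, 0.0, 1.0]] [ 0.03992898  2.67858712 -1.62980053] [0.57467075 0.0843537  1.45311685] None
cap [([184.0, 311.0], 0.73), ([233.5, 309.2], 0.47)]
cap_grip [([177.4, 307.0], 0.8), ([225.3, 308.5], 0.74)]
mouth [([227.3, 308.5], 0.51), ([320.1, 305.3], 0.25)]
stand_open [([273.6, 300.9], 0.44)]
bucket_closed [([321.5, 30
[... 272 characters left out ...]
43.5], 0.43), ([251.2, 372.0], 0.35)]
cap_grip [([249.2, 420.0], 0.93), ([236.2, 281.3], 0.55)]
mouth [([241.8, 179.0], 0.67), ([220.2, 205.9], 0.6)]
stand_open [([227.5, 212.7], 0.64)]
bucket_closed [([216.5, 142.7], 0.76), ([241.7, 347.4], 0.21)]
wrist [[328.3635018664284, 0.0, 279.3067233681167], [0.0, 328.3635018664284, 212.7645327985394], [0.0, 0.0, 1.0]] None None [[ 9.99999871e-01  5.08117694e-04 -1.69394105e-05 -2.07587941e-04]
 [-4.81898529e-04  9.57963509e-01  2.86889671e-01 -7.40396298e-02]
 [ 1.62001055e-04 -2.86889626e-01  9.57963630e-01 -1.42518755e-01]
 [ 0.00000000e+00  0.00000000e+00  0.00000000e+00  1.00000000e+00]]
cap []
cap_grip []
mouth []
stand_open []
bucket_closed []
```

View pics/side0.png

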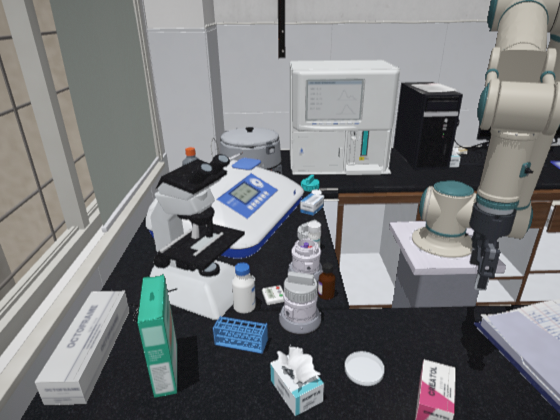

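View pics/top0.png

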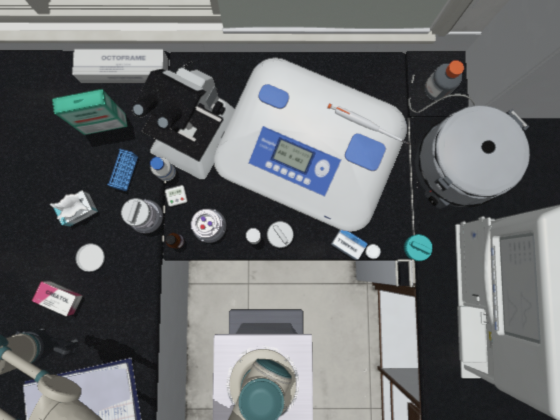

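View pics/wrist0.png

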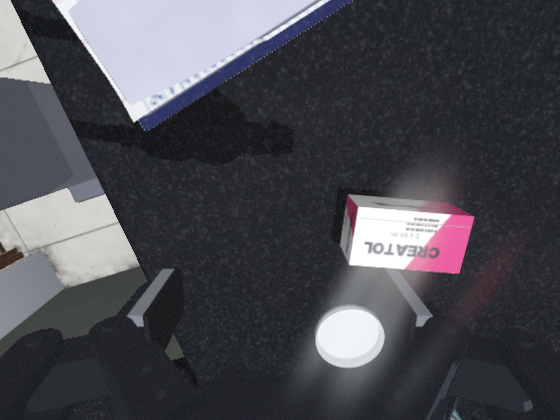

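```bash
cat > h.py <<'E'
import numpy as np, cv2
from scipy.spatial.transform import Rotation as R
def ray(p,row,col,st=None):
    K=p["K"]; d=np.linalg.inv(K)@np.array([col,row,1.])
    if p.get("rvec") is not None:
        Rm,_=cv2.Rodrigues(np.array(p["rvec"],float)); t=np.array(p["tvec"],float).ravel()
        return -Rm.T@t, Rm.T@d
    q=st["ee_rot"]; Rt=R.from_quat([q[1],q[2],q[3],q[0]]).as_matrix(); M=np.array(p["mount"])
    return st["position"]+Rt@M[:3,3], Rt@M[:3,:3]@d
def on_z(p,row,col,z,st=None):
    o,d=ray(p,row,col,st); return o+d*(z-o[2])/d[2]
def proj(p,X,st=None):
    X=np.atleast_2d(X).astype(float)
    if p.get("rvec") is not None:
        return cv2.projectPoints(X,np.array(p["rvec"],float),np.array(p["tvec"],float),np.array(p["K"]),None)[0][:,0]
    q=st["ee_rot"]; Rt=R.from_quat([q[1],q[2],q[3],q[0]]).as_matrix(); M=np.array(p["mount"])
    c=((X-st["position"])@Rt-M[:3,3])@M[:3,:3]
    c=c@np.array(p["K"]).T; return c[:,:2]/c[:,2:]
def big(p,x,y,w,h,f,name):
    im=p["frame"][y:y+h,x:x+w,::-1]; cv2.imwrite(name,cv2.resize(im,None,fx=f,fy=f,interpolation=cv2.INTER_CUBIC))
E
python3 - <<'E'
from h import *
from rig import manip, eyes, recognise, regions_of, mark_of
p=eyes.get_image("top")
for n,z in [("cap",0.03),("stand_open",.09),("bucket_closed",.1),("strip_bottle",.05),("stain_bottle",.05),("timer",.018),("swab_box",.05),("diluent_bottle",.06),("sample_pot",.048)]:
    for m in regions_of(p,n)[:4]:
        b=m["bbox"]; print(n,round(m["confidence"],2),b,on_z(p,b[1]+b[3]/2,b[0]+b[2]/2,z).round(3))
big(p,120,180,190,90,4,"pics/topz.png")
p=eyes.get_image("side")
big(p,220,200,140,140,4,"pics/sidez.png")
E
```

```text
cap 0.78 [267.1, 223.8, 25.6, 21.2] [ 0.474 -0.056  0.03 ]
cap 0.67 [405.3, 233.1, 26.2, 30.0] [ 0.428 -0.51   0.03 ]
stand_open 0.71 [193.5, 211.0, 32.4, 33.6] [0.49  0.167 0.09 ]
bucket_closed 0.71 [119.6, 200.2, 41.9, 32.6] [0.525 0.383 0.1  ]
strip_bottle 0.54 [249.9, 230.6, 9.9, 11.8] [0.466 0.026 0.05 ]
stain_bottle 0.57 [170.4, 234.8, 13.1, 15.9] [0.446 0.277 0.05 ]
stain_bottle 0.32 [329.8, 229.0, 38.3, 31.4] [ 0.439 -0.279  0.05 ]
timer 0.77 [166.6, 184.3, 20.2, 22.5] [0.605 0.289 0.018]
timer 0.68 [200.0, 209.7, 26.5, 32.6] [0.503 0.165 0.018]
swab_box 0.67 [331.2, 228.8, 35.4, 34.9] [ 0.434 -0.278  0.05 ]
diluent_bottle 0.61 [152.3, 157.6, 21.7, 24.2] [0.684 0.327 0.06 ]
sample_pot 0.6 [366.9, 244.0, 13.2, 14.3] [ 0.418 -0.358  0.048]
sample_pot 0.16 [120.4, 198.6, 45.3, 33.9] [0.534 0.391 0.048]
```

View pics/topz.png

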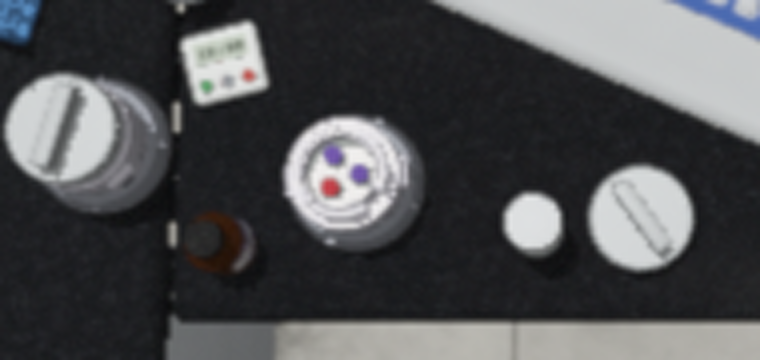

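View pics/sidez.png

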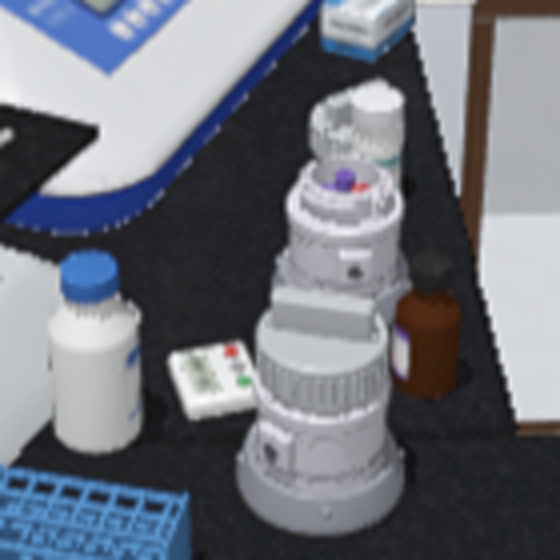

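```bash
python3 -m inch '[[0.2,0,0,-5,7.1],[0.2,0,0,-5,7.1],[0.2,0,0,-5,7.1],[0.2,0,0,-5,7.1],[0.2,0,0,-5,7.1],[0.2,0,0,-5,7.1],[0.2,0,0,-5,7.1],[0.2,0,0,-5,7.1],[0.2,0,0,-5,7.1],[0.2,0,0,-5,7.1],[0.2,0,0,-5,7.1],[0.2,0,0,-5,7.1],[0.2,0,0,0,7.1],[0.2,0,0,0,7.1],[0.2,0,0,0,7.1],[0.2,0,0,0,7.1],[0.2,0,0,0,7.1],[0.2,0,0,0,7.1]]' 40
cat >> h.py <<'E'
def need(st,target,yaw=None,zt=None):
    q=st["ee_rot"]; Rt=R.from_quat([q[1],q[2],q[3],q[0]]).as_matrix()
    y=np.degrees(np.arctan2(Rt[1,0],Rt[0,0]))
    out=Rt.T@(np.array(target)-st["position"])*1000
    print("pos",st["position"].round(4),"yaw",round(y,2),"tilt",(Rt[:,2]).round(4),"shift mm",out.round(1), "turn",None if yaw is None else round((y-yaw+180)%360-180,2),"q6",np.degrees(st["qpos"][5]).round(1),"t",st["clock"],"F",st["contact_force"].round(2),"M",st["moment"].round(3),"w",round(st["width"]*1000,2))
E
python3 - <<'E'
from h import *
from rig import manip
need(manip.get_state(),[0.472,-0.06,0.24],-57)
E
```

```text
clock: 2.95
position: [0.1774, 0.5466, 0.2942]
ee_rot: [0.0, 0.878, -0.479, 0.0]
contact_force: [-0.1, 0.2, -0.1]
width: 0.051
pos [0.1774 0.5466 0.2942] yaw -57.19 tilt [-2.e-04 -5.e-04 -1.e+00] shift mm [669.5  81.1  54.5] turn -0.19 q6 122.3 t 2.95 F [-0.06  0.22 -0.12] M [-0.022 -0.005 -0.026] w 51.03
```

```bash
python3 -m inch '[[0,37,4.5,3,0],[0,37,4.5,3,0],[0,37,4.5,3,0],[0,37,4.5,3,0],[0,37,4.5,3,0],[0,37,4.5,3,0],[0,37,4.5,3,0],[0,37,4.5,3,0],[0,37,4.5,3,0],[0,37,4.5,3,0],[0,37,4.5,3,0],[0,37,4.5,3,0],[0,37,4.5,3,0],[0,37,4.5,3,0],[0,37,4.5,3,0],[0,37,4.5,3,0],[0,37,4.5,3,0],[0,37,4.5,3,0]]'
python3 - <<'E'
from h import *
from rig import manip,eyes
need(manip.get_state(),[0.472,-0.06,0.24],-57)
E
```

```text
clock: 4.45
position: [0.4789, -0.0761, 0.2378]
ee_rot: [-0.007, 0.88, -0.475, 0.003]
contact_force: [0.6, 1.1, -0.2]
width: 0.0424
pos [ 0.4789 -0.0761  0.2378] yaw -56.72 tilt [ 0.0121  0.0084 -0.9999] shift mm [-17.3  -3.1  -2.2] turn 0.28 q6 38.8 t 4.45 F [ 0.58  1.07 -0.21] M [-0.001 -0.045  0.007] w 42.44
```

```bash
python3 -m inch '[[0,-17,-3,0,0],[0,0,0,0,0]]'
python3 - <<'E'
from h import *
from rig import manip,eyes,mark_of
s=manip.get_state()
p=eyes.get_image("wrist"); cv2.imwrite("pics/w1.png",p["frame"][:,:,::-1])
need(s,[0.472,-0.06,0.24],-57)
for t,z in [("cap_grip",.045),("cap",0)]:
  for m in mark_of(p,t): print(t,m["point"],m["confidence"],on_z(p,*m["point"],z,s))
np.save("s1.npy",s,allow_pickle=True); np.save("p1.npy",p,allow_pickle=True)
E
```

```text
clock: 4.62
position: [0.4757, -0.0691, 0.2366]
ee_rot: [-0.005, 0.877, -0.48, 0.005]
contact_force: [-0.9, 0.9, -0.8]
width: 0.0429
pos [ 0.4757 -0.0691  0.2366] yaw -57.41 tilt [ 0.0131  0.0044 -0.9999] shift mm [-9.7 -1.8 -3.5] turn -0.41 q6 40.4 t 4.6167 F [-0.9   0.89 -0.77] M [-0.004  0.007 -0.009] w 42.9
cap_grip [185.5, 266.2] 0.73 [ 0.47200622 -0.05544302  0.045     ]
cap_grip [402.0, 553.3] 0.64 [ 0.43129371 -0.51206787  0.045     ]
cap [379.3, 528.8] 0.97 [ 0.42752442 -0.51827507  0.        ]
cap [178.2, 269.8] 0.87 [ 0.47324988 -0.05777794  0.        ]
```

View pics/w1.png

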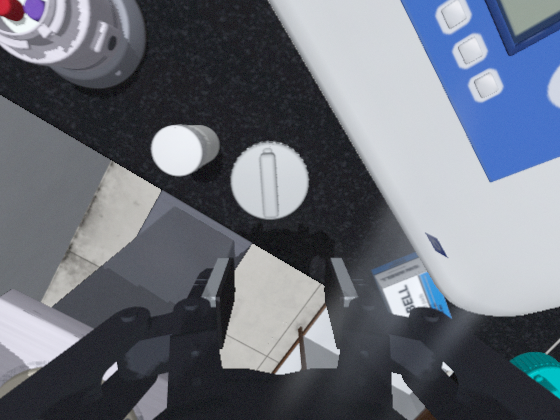

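```bash
cat > fit.py <<'E'
from h import *
s=np.load("s1.npy",allow_pickle=True).item(); p=np.load("p1.npy",allow_pickle=True).item()
import sys
x,y,yaw=map(float,sys.argv[1:4])
a=np.linspace(0,2*np.pi,60); im=p["frame"][:,:,::-1].copy()
c=np.c_[x+.0425*np.cos(a),y+.0425*np.sin(a),0*a+.031]
t=np.radians(yaw); u=np.array([np.cos(t),np.sin(t),0]); v=np.array([-u[1],u[0],0]); o=np.array([x,y,.057])
b=np.array([o+.033*u+.008*v,o+.033*u-.008*v,o-.033*u-.008*v,o-.033*u+.008*v])
x0,y0,f=210,120,5
crop=cv2.resize(im[y0:y0+120,x0:x0+120],None,fx=f,fy=f,interpolation=cv2.INTER_CUBIC)
for P,col in [(c,(0,0,255)),(b,(0,160,0))]:
    q=((proj(p,P,s)-[x0-.5,y0-.5])*f-.5).astype(int); cv2.polylines(crop,[q],True,col,1)
cv2.imwrite(sys.argv[4],crop)
E
python3 - <<'E'
from h import *
s=np.load("s1.npy",allow_pickle=True).item(); p=np.load("p1.npy",allow_pickle=True).item()
A=on_z(p,149,266.5,.057,s);B=on_z(p,217,270.5,.057,s); print(A,B,np.degrees(np.arctan2(*(A-B)[1::-1])),np.linalg.norm(A-B), (A+B)/2)
E
python3 fit.py 0.473 -0.057 35 pics/fit1.png
```

```text
[ 0.50487075 -0.03574855  0.057     ] [ 0.4487543  -0.07566399  0.057     ] 35.42410943090022 0.06886435379391108 [ 0.47681253 -0.05570627  0.057     ]
```

View pics/fit1.png

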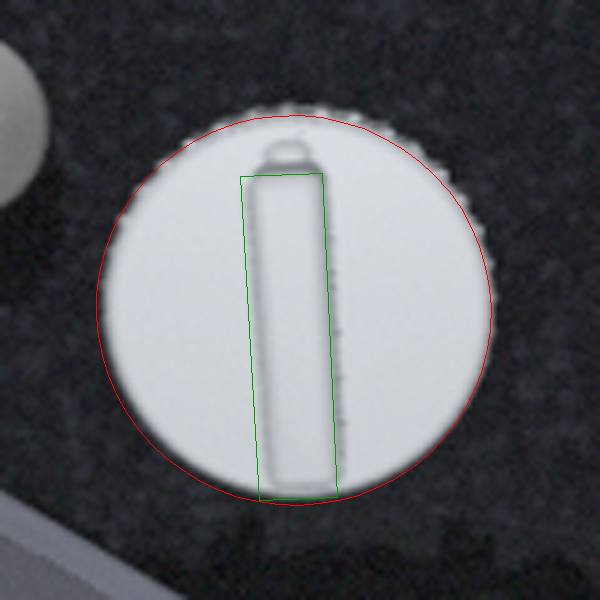

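```bash
python3 - <<'E'
from h import *
from rig import manip,eyes
need(manip.get_state(),[0.4746,-0.0571,0.035],-55.5)
E
```

```text
pos [ 0.4768 -0.0691  0.2371] yaw -57.2 tilt [ 0.0159  0.0015 -0.9999] shift mm [-12.8  -1.8 202.1] turn -1.7 q6 40.3 t 4.7667 F [ 0.23 -0.   -0.05] M [-0.021  0.028  0.024] w 42.71
```

```bash
python3 -m inch '[[0,-6,-1,20,-1],[0,-6,-1,20,-0.7],[0,0,0,20,0],[0,0,0,20,0],[0,0,0,20,0],[0,0,0,20,0],[0,0,0,12,0],[0,0,0,0,0]]'
python3 - <<'E'
from h import *
from rig import manip,eyes
s=manip.get_state()
p=eyes.get_image("wrist"); 
need(s,[0.4746,-0.0571,0.035],-55.5)
np.save("s1.npy",s,allow_pickle=True); np.save("p1.npy",p,allow_pickle=True)
cv2.imwrite("pics/w2.png",p["frame"][:,:,::-1])
E
```

```text
clock: 5.43
position: [0.4762, -0.0504, 0.1053]
ee_rot: [-0.006, 0.889, -0.458, 0.013]
contact_force: [-0.5, 0.5, 0.3]
width: 0.0428
pos [ 0.4762 -0.0504  0.1053] yaw -54.51 tilt [ 0.0287 -0.0021 -0.9996] shift mm [ 3.3  6.8 70.2] turn 0.99 q6 39.7 t 5.4333 F [-0.54  0.51  0.29] M [0.038 0.063 0.06 ] w 42.76
```

View pics/w2.png

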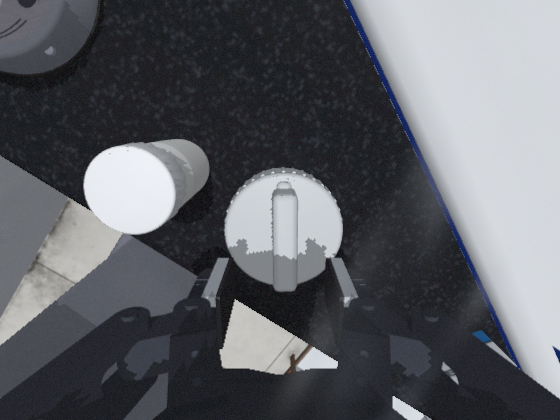

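```bash
cat > settle.py <<'E'
from h import *
from rig import manip,eyes
import sys
for i in range(int(sys.argv[1]) if len(sys.argv)>1 else 3): p=eyes.get_image("wrist")
need(manip.get_state(),[float(v) for v in sys.argv[2:5]] if len(sys.argv)>4 else [0.4746,-0.0571,0.035],float(sys.argv[5]) if len(sys.argv)>5 else -55.5)
E
python3 settle.py 2
python3 -m inch '[[0,0,0,-20,0],[0,0,0,-20,0],[0,0,0,-20,0],[0,0,0,-20,0],[0,0,0,-20,0],[0,0,0,-20,0]]'; python3 settle.py 3
```

```text
pos [ 0.4785 -0.0513  0.1079] yaw -54.56 tilt [ 0.0341 -0.0035 -0.9994] shift mm [ 0.8  8.4 72.8] turn 0.94 q6 39.7 t 5.5833 F [ 0.22  0.73 -0.02] M [-0.034 -0.001 -0.024] w 42.91
clock: 6.08
position: [0.4743, -0.0495, 0.2369]
ee_rot: [-0.006, 0.889, -0.457, 0.018]
contact_force: [-0.7, -0.7, 0.2]
width: 0.0427
pos [ 0.4756 -0.0498  0.2375] yaw -54.37 tilt [ 0.0423 -0.0061 -0.9991] shift mm [ -0.7  11.3 202.3] turn 1.13 q6 39.7 t 6.2333 F [-0.86 -0.01 -0.72] M [-0.01   0.025  0.015] w 42.74
```

```bash
python3 -c "
from rig import manip; s=manip.get_state(); print(s['qpos'].round(4),s['effort'].round(2),s['qd'].round(3))"
python3 -m inch '[[0,0,0,0,0],[0,0,0,0,0],[0,0,0,0,0]]'; python3 settle.py 1; python3 -c "
from rig import manip; s=manip.get_state(); print(s['qpos'].round(4),s['effort'].round(2),s['qd'].round(3))"
```

```text
[-0.2537  0.1016  1.7164  0.005   1.2811  0.6935] [ 2.000e-02 -3.183e+01 -2.540e+01  3.000e-02 -2.100e-01  0.000e+00] [-0.002  0.029  0.064  0.    -0.009  0.   ]
clock: 6.48
position: [0.4746, -0.0494, 0.2373]
ee_rot: [-0.007, 0.89, -0.456, 0.02]
contact_force: [-0.5, -0.0, -0.6]
width: 0.0426
pos [ 0.4745 -0.0494  0.2371] yaw -54.34 tilt [ 0.0415 -0.006  -0.9991] shift mm [  0.4  10.5 202. ] turn 1.16 q6 39.7 t 6.5333 F [-0.4   0.18  0.1 ] M [ 0.02   0.041 -0.038] w 42.57
[-0.2532  0.1005  1.7186  0.0048  1.2808  0.6935] [-0.000e+00 -3.099e+01 -2.468e+01  2.000e-02 -2.600e-01  0.000e+00] [0.001 0.002 0.001 0.001 0.002 0.   ]
```

```bash
python3 -m inch '[[0,0,0,30,0]]'; python3 settle.py 4;python3 -m inch '[[0,0,0,-30,0]]'; python3 settle.py 4
```

```text
clock: 6.62
position: [0.4796, -0.0505, 0.2112]
ee_rot: [-0.008, 0.889, -0.456, 0.025]
contact_force: [0.3, -0.1, 1.0]
width: 0.0428
pos [ 0.475  -0.0494  0.2064] yaw -54.34 tilt [ 0.0386 -0.0052 -0.9992] shift mm [  1.5   9.7 171.3] turn 1.16 q6 39.7 t 6.8167 F [0.12 0.08 0.28] M [ 0.052  0.079 -0.009] w 42.94
clock: 6.9
position: [0.4706, -0.0485, 0.2323]
ee_rot: [-0.005, 0.89, -0.456, 0.013]
contact_force: [-0.2, -0.5, 0.3]
width: 0.0429
pos [ 0.4748 -0.0495  0.2379] yaw -54.35 tilt [ 0.0418 -0.0061 -0.9991] shift mm [1.000e-01 1.080e+01 2.028e+02] turn 1.15 q6 39.7 t 7.1 F [-0.34  0.05  0.4 ] M [ 0.008  0.013 -0.045] w 42.74
```

```bash
python3 -m inch '[[0,0,0,-30,0],[0,0,0,0,0]]'; python3 settle.py 4;python3 -m inch '[[0,0,0,30,0]]'; python3 settle.py 4
```

```text
clock: 7.27
position: [0.4725, -0.0491, 0.2678]
ee_rot: [-0.006, 0.89, -0.456, 0.018]
contact_force: [0.8, 0.5, 1.6]
width: 0.0428
pos [ 0.4692 -0.0483  0.2623] yaw -54.34 tilt [ 0.0283 -0.0026 -0.9996] shift mm [  6.1   5.7 227.4] turn 1.16 q6 39.7 t 7.4667 F [-1.22  0.28  0.36] M [-0.023  0.021  0.102] w 42.65
clock: 7.55
position: [0.4736, -0.0492, 0.2362]
ee_rot: [-0.007, 0.89, -0.456, 0.019]
contact_force: [1.4, -0.7, -0.1]
width: 0.0424
pos [ 0.4692 -0.0481  0.2315] yaw -54.34 tilt [ 0.0252 -0.0018 -0.9997] shift mm [  7.3   4.7 196.6] turn 1.16 q6 39.7 t 7.75 F [0.63 0.67 0.48] M [-0.005 -0.043  0.016] w 42.87
```

```bash
python3 -m inch '[[0,0,0,-40,0],[0,0,0,0,0]]'; python3 settle.py 3;python3 -m inch '[[0,0,0,40,0]]'; python3 settle.py 3
```

```text
clock: 7.92
position: [0.467, -0.0477, 0.2718]
ee_rot: [-0.004, 0.89, -0.457, 0.009]
contact_force: [1.6, -0.7, 0.4]
width: 0.0427
pos [ 0.4637 -0.0469  0.2662] yaw -54.34 tilt [ 0.0105  0.002  -0.9999] shift mm [ 13.6  -0.7 231.3] turn 1.16 q6 39.7 t 8.0667 F [-0.67  0.6  -0.12] M [ 0.02  -0.007 -0.018] w 42.87
clock: 8.15
position: [0.4697, -0.0482, 0.2325]
ee_rot: [-0.005, 0.89, -0.457, 0.012]
contact_force: [1.6, -0.3, -0.6]
width: 0.0427
pos [ 0.4618 -0.0462  0.2242] yaw -54.33 tilt [ 0.004   0.0037 -1.    ] shift mm [ 16.4  -3.  189.2] turn 1.17 q6 39.7 t 8.3 F [0.33 0.45 0.56] M [-0.019 -0.015  0.02 ] w 42.85
```

```bash
python3 -m inch '[[0,16,-3,35,1.1]]'; python3 settle.py 4; python3 -m inch '[[0,0,0,40,0]]'; python3 settle.py 4
python3 - <<'E'
from h import *
from rig import manip,eyes
s=manip.get_state()
p=eyes.get_image("wrist"); 
need(s,[0.4746,-0.0571,0.035],-55.5)
np.save("s1.npy",s,allow_pickle=True); np.save("p1.npy",p,allow_pickle=True)
cv2.imwrite("pics/w3.png",p["frame"][:,:,::-1])
E
python3 fit.py 0.4746 -0.0571 34.5 pics/fit3.png
```

```text
clock: 8.38
position: [0.4773, -0.0573, 0.1953]
ee_rot: [-0.004, 0.885, -0.465, 0.007]
contact_force: [2.1, -0.9, 1.1]
width: 0.0428
pos [ 0.4742 -0.0575  0.1899] yaw -55.45 tilt [ 0.0037  0.004  -1.    ] shift mm [1.000e-01 2.000e-01 1.549e+02] turn 0.05 q6 39.9 t 8.5833 F [ 0.12 -0.06 -0.31] M [-0.021 -0.003  0.016] w 42.8
clock: 8.67
position: [0.4813, -0.059, 0.1574]
ee_rot: [-0.005, 0.885, -0.465, 0.01]
contact_force: [2.7, 0.4, 0.4]
width: 0.0427
pos [ 0.4746 -0.0572  0.1513] yaw -55.43 tilt [ 0.0042  0.0039 -1.    ] shift mm [ -0.    0.6 116.3] turn 0.07 q6 39.9 t 8.8667 F [ 0.9  -0.06  0.48] M [-0.029 -0.025  0.019] w 43.11
pos [ 0.4746 -0.0572  0.1513] yaw -55.43 tilt [ 0.0042  0.0039 -1.    ] shift mm [ -0.    0.6 116.3] turn 0.07 q6 39.9 t 8.8667 F [ 0.9  -0.06  0.48] M [-0.029 -0.025  0.019] w 43.11
```

View pics/fit3.png

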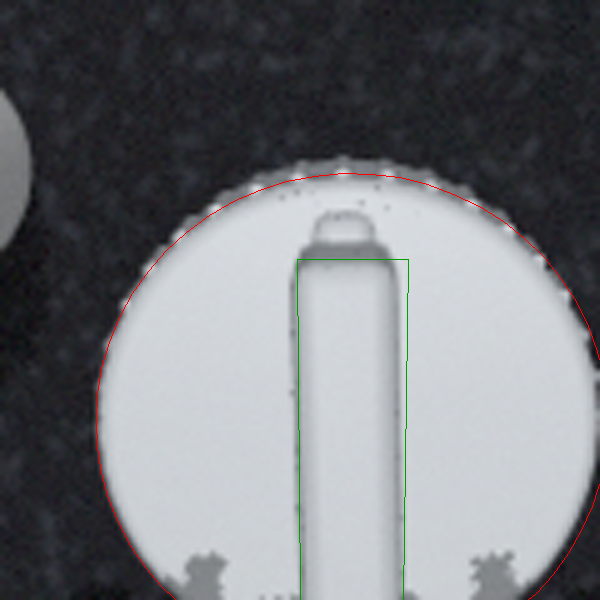

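```bash
python3 -m inch '[[0,-0.5,0.5,40,0]]'; python3 settle.py 4; python3 -m inch '[[0,0,0,40,0]]'; python3 settle.py 4;  python3 -m inch '[[0,0,0,33,0]]'; python3 settle.py 4
```

```text
clock: 9.0
position: [0.4826, -0.0591, 0.1196]
ee_rot: [-0.005, 0.885, -0.465, 0.012]
contact_force: [2.1, -1.4, -0.0]
width: 0.0427
pos [ 0.4754 -0.0572  0.1133] yaw -55.42 tilt [ 0.0071  0.0032 -1.    ] shift mm [-0.7  1.2 78.3] turn 0.08 q6 39.8 t 9.2 F [0.02 0.16 0.42] M [-0.021  0.025  0.037] w 42.92
clock: 9.28
position: [0.4834, -0.0591, 0.0806]
ee_rot: [-0.005, 0.885, -0.465, 0.012]
contact_force: [1.6, -0.9, 0.4]
width: 0.0425
pos [ 0.4762 -0.0572  0.0747] yaw -55.42 tilt [ 0.0076  0.003  -1.    ] shift mm [-1.1  1.6 39.7] turn 0.08 q6 39.8 t 9.4833 F [-0.13 -1.07 -1.21] M [-0.02   0.001  0.012] w 42.59
clock: 9.57
position: [0.483, -0.0588, 0.0478]
ee_rot: [-0.005, 0.885, -0.465, 0.01]
contact_force: [2.2, -0.1, -0.4]
width: 0.0426
pos [ 0.477  -0.0572  0.043 ] yaw -55.42 tilt [ 0.0083  0.0029 -1.    ] shift mm [-1.5  2.   8. ] turn 0.08 q6 39.8 t 9.7667 F [ 0.22 -0.6  -0.05] M [-0.045  0.017 -0.08 ] w 42.51
```

```bash
python3 -m inch '[[0,-1.5,2,7,0]]'; python3 settle.py 3; python3 -m inch '[[-1,0,0,0,0],[-1,0,0,0,0],[-1,0,0,0,0],[-1,0,0,0,0],[-1,0,0,0,0],[-1,0,0,0,0],[-1,0,0,0,0],[-1,0,0,0,0]]' 90;  python3 settle.py 2
```

```text
clock: 9.85
position: [0.4771, -0.0578, 0.0385]
ee_rot: [-0.004, 0.885, -0.465, 0.006]
contact_force: [0.7, 0.9, 0.3]
width: 0.0428
pos [ 0.4747 -0.0572  0.0368] yaw -55.42 tilt [ 0.0091  0.0026 -1.    ] shift mm [-0.1  0.   1.8] turn 0.08 q6 39.7 t 10.0 F [ 0.51 -0.36  0.23] M [0.003 0.02  0.016] w 42.57
clock: 10.67
position: [0.4751, -0.0573, 0.0384]
ee_rot: [-0.003, 0.885, -0.465, 0.004]
contact_force: [0.2, -0.3, 0.4]
width: 0.0136
pos [ 0.4751 -0.0573  0.0384] yaw -55.42 tilt [ 0.0109  0.0021 -0.9999] shift mm [-0.5  0.3  3.4] turn 0.08 q6 39.7 t 10.7667 F [-0.14 -0.67 -0.35] M [ 0.064  0.036 -0.031] w 14.08
```

```bash
python3 -m inch '[[-1,0,0,-20,0]]'; python3 settle.py 3; python3 -m inch '[[-1,0,0,-40,0]]'; python3 settle.py 3;python3 -m inch '[[-1,0,0,-41,0]]'; python3 settle.py 3;python3 -m inch '[[-1,0,0,-41,0]]'; python3 settle.py 3
python3 - <<'E'
from h import *
from rig import manip,eyes
s=manip.get_state()
p=eyes.get_image("wrist"); cv2.imwrite("pics/w4.png",p["frame"][:,:,::-1])
p=eyes.get_image("side"); big(p,260,180,80,80,7,"pics/side4.png")
E
```

```text
clock: 10.85
position: [0.472, -0.0566, 0.0558]
ee_rot: [-0.003, 0.885, -0.465, 0.001]
contact_force: [-0.3, -0.1, -2.8]
width: 0.0139
pos [ 0.476  -0.0576  0.0591] yaw -55.42 tilt [ 0.0139  0.0013 -0.9999] shift mm [-1.4  1.2 24.1] turn 0.08 q6 39.7 t 11.0 F [ 0.51 -0.16 -2.25] M [-0.012  0.007  0.021] w 14.0
clock: 11.08
position: [0.47, -0.0563, 0.0932]
ee_rot: [-0.002, 0.885, -0.465, -0.002]
contact_force: [-0.3, -0.2, -3.0]
width: 0.014
pos [ 0.4774 -0.0582  0.1005] yaw -55.41 tilt [ 1.880e-02 -1.000e-04 -9.998e-01] shift mm [-3.2  2.7 65.5] turn 0.09 q6 39.8 t 11.2333 F [ 1.08 -0.14 -3.39] M [-0.009  0.045  0.001] w 13.61
clock: 11.32
position: [0.4704, -0.0566, 0.1342]
ee_rot: [-0.002, 0.885, -0.465, -0.0]
contact_force: [-0.6, 1.0, -3.0]
width: 0.014
pos [ 0.4778 -0.0585  0.1417] yaw -55.42 tilt [ 0.0224 -0.0011 -0.9997] shift mm [ -4.5   3.7 106.6] turn 0.08 q6 39.8 t 11.4667 F [-0.38 -0.13 -2.02] M [ 0.08  -0.003 -0.014] w 14.07
clock: 11.55
position: [0.4703, -0.0567, 0.1748]
ee_rot: [-0.003, 0.885, -0.465, 0.001]
contact_force: [-0.5, 0.9, -3.2]
width: 0.0142
pos [ 0.4777 -0.0587  0.1829] yaw -55.42 tilt [ 0.0248 -0.0018 -0.9997] shift mm [ -5.4   4.5 147.7] turn 0.08 q6 39.8 t 11.7 F [-0.81 -0.82 -2.95] M [-0.039  0.014  0.   ] w 13.58
```

View pics/w4.png

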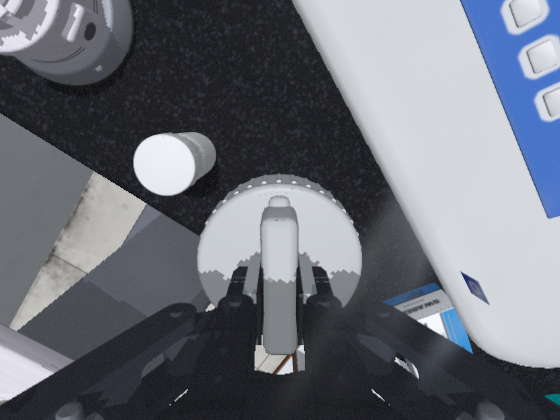

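View pics/side4.png

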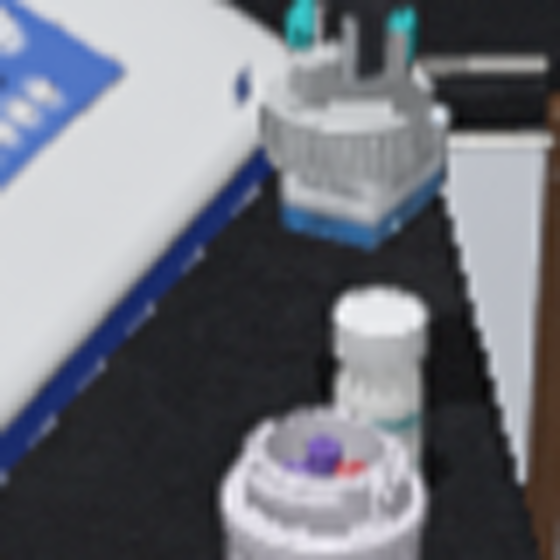

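```bash
python3 -m inch '[[-1,0,0,-35,0],[-1,0,0,0,0]]'; python3 settle.py 4; for i in 1; do python3 -m inch '[[-1,-36,-8,0,0]]'; python3 settle.py 3; done; python3 -m inch '[[-1,-36,-8,0,0]]'; python3 settle.py 3; python3 -m inch '[[-1,-36,-8,0,0]]'; python3 settle.py 3
```

```text
clock: 11.97
position: [0.4714, -0.0572, 0.2109]
ee_rot: [-0.003, 0.885, -0.465, 0.002]
contact_force: [1.8, -0.8, -0.3]
width: 0.0136
pos [ 0.4677 -0.0562  0.2061] yaw -55.42 tilt [-0.0028  0.0059 -1.    ] shift mm [  5.7  -5.  171.1] turn 0.08 q6 39.8 t 12.1667 F [ 0.28  0.31 -2.73] M [0.021 0.013 0.001] w 13.83
clock: 12.25
position: [0.457, -0.0263, 0.2052]
ee_rot: [-0.001, 0.884, -0.467, -0.001]
contact_force: [2.2, 1.0, -1.1]
width: 0.0138
pos [ 0.4518 -0.0204  0.2048] yaw -55.3 tilt [-0.0068  0.0073 -1.    ] shift mm [ 44.8   1.9 169.3] turn 0.2 q6 43.5 t 12.4 F [-0.25 -0.12 -1.35] M [-0.129 -0.03   0.029] w 14.27
clock: 12.48
position: [0.4415, 0.0096, 0.2046]
ee_rot: [-0.0, 0.885, -0.466, -0.002]
contact_force: [1.6, 1.2, -0.9]
width: 0.0144
pos [0.4365 0.015  0.2042] yaw -55.16 tilt [-0.0092  0.0079 -0.9999] shift mm [ 82.9   9.4 168.2] turn 0.34 q6 47.5 t 12.6333 F [ 0.05  0.31 -1.76] M [-0.004 -0.048  0.008] w 14.06
clock: 12.72
position: [0.4264, 0.0447, 0.2045]
ee_rot: [-0.0, 0.885, -0.465, -0.003]
contact_force: [2.0, 1.1, -1.7]
width: 0.014
pos [0.4217 0.0499 0.2041] yaw -55.02 tilt [-0.0105  0.008  -0.9999] shift mm [120.1  17.3 167.6] turn 0.48 q6 51.8 t 12.8667 F [ 0.63  0.23 -2.69] M [-0.067 -0.029 -0.024] w 13.9
```

```bash
python3 -m inch '[[-1,-36,-8,0,0]]'; python3 settle.py 3; python3 -m inch '[[-1,-30,-6,0,0]]'; python3 settle.py 5
python3 - <<'E'
from h import *
from rig import manip,eyes,mark_of
s=manip.get_state()
p=eyes.get_image("wrist"); cv2.imwrite("pics/w5.png",p["frame"][:,:,::-1])
np.save("s2.npy",s,allow_pickle=True); np.save("p2.npy",p,allow_pickle=True)
for m in mark_of(p,"mouth"): print("wrist",m["point"],m["confidence"],on_z(p,*m["point"],.112,s))
for n in ["top","side"]:
  p=eyes.get_image(n)
  for m in mark_of(p,"mouth"): print(n,m["point"],m["confidence"],on_z(p,*m["point"],.112))
E
```

```text
clock: 12.95
position: [0.4117, 0.0794, 0.2045]
ee_rot: [0.0, 0.886, -0.464, -0.003]
contact_force: [1.2, 1.3, -1.6]
width: 0.0138
pos [0.4072 0.0844 0.2042] yaw -54.89 tilt [-0.011   0.0078 -0.9999] shift mm [156.6  25.5 167.3] turn 0.61 q6 56.4 t 13.1 F [-0.41 -0.63 -1.71] M [-0.027 -0.005 -0.055] w 13.89
clock: 13.18
position: [0.3985, 0.1087, 0.2046]
ee_rot: [0.0, 0.887, -0.463, -0.004]
contact_force: [1.3, 0.2, -2.2]
width: 0.0145
pos [0.3957 0.1114 0.2045] yaw -54.91 tilt [-0.0102  0.0068 -0.9999] shift mm [185.1  31.6 167.6] turn 0.59 q6 60.4 t 13.4333 F [ 1.17 -0.87 -2.36] M [ 0.007 -0.036 -0.003] w 13.91
top [222.3, 202.9] 0.68 [0.50536789 0.18510321 0.112     ]
side [319.1, 302.8] 0.61 [0.53775188 0.51663218 0.112     ]
```

View pics/w5.png

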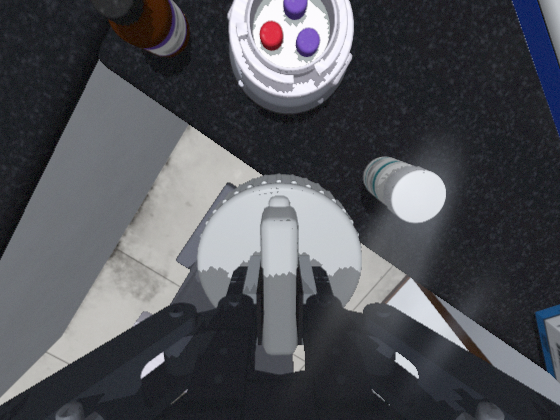

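```bash
python3 -m inch '[[-1,0,-38,0,0]]'; python3 settle.py 6
python3 - <<'E'
from h import *
from rig import manip,eyes,mark_of
s=manip.get_state()
p=eyes.get_image("wrist"); cv2.imwrite("pics/w6.png",p["frame"][:,:,::-1])
np.save("s2.npy",s,allow_pickle=True); np.save("p2.npy",p,allow_pickle=True)
for m in mark_of(p,"mouth"): print("wrist",m["point"],m["confidence"],on_z(p,*m["point"],.112,s))
big(p,210,20,170,170,4,"pics/w6z.png")
E
```

```text
clock: 13.82
position: [0.4203, 0.1306, 0.2038]
ee_rot: [0.003, 0.887, -0.462, -0.009]
contact_force: [0.1, -0.9, -2.2]
width: 0.0143
pos [0.4257 0.1332 0.2041] yaw -54.96 tilt [-0.0123  0.0072 -0.9999] shift mm [186.1  68.3 167.1] turn 0.54 q6 62.8 t 14.1167 F [ 0.22 -0.01 -2.83] M [-0.003 -0.019 -0.006] w 13.89
```

View pics/w6z.png

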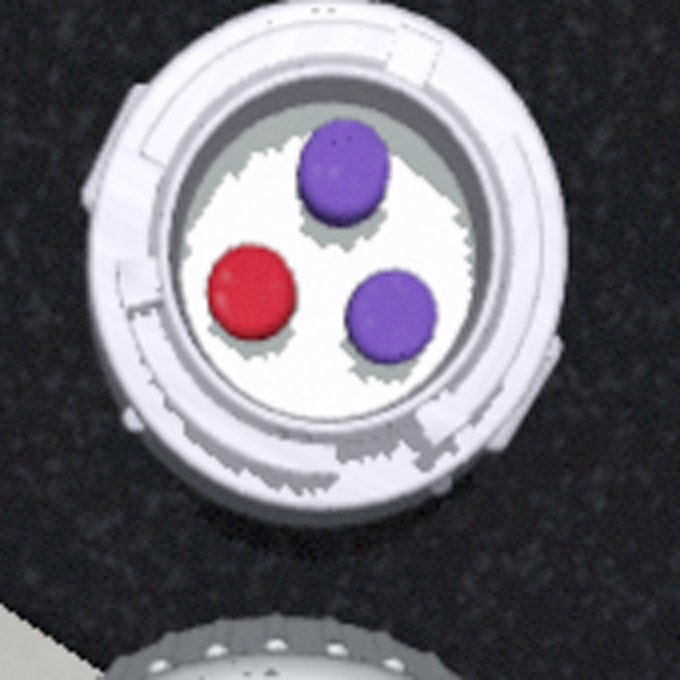

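```bash
cat > fitm.py <<'E'
from h import *
import sys
s=np.load("s2.npy",allow_pickle=True).item(); p=np.load("p2.npy",allow_pickle=True).item()
x,y=map(float,sys.argv[1:3])
a=np.linspace(0,2*np.pi,90); x0,y0,f=210,20,4
crop=cv2.resize(p["frame"][y0:y0+170,x0:x0+170,::-1],None,fx=f,fy=f,interpolation=cv2.INTER_CUBIC)
for r,z,col in [(.031,.112,(0,0,255)),(.0445,.088,(0,160,0)),(.0275,.112,(255,0,0))]:
    c=np.c_[x+r*np.cos(a),y+r*np.sin(a),0*a+z]
    q=((proj(p,c,s)-[x0-.5,y0-.5])*f-.5).astype(int); cv2.polylines(crop,[q],True,col,1)
cv2.imwrite(sys.argv[3],crop)
print(on_z(p,y0+248/4,x0+325/4,.112,s))
E
python3 fitm.py 0.489 0.173 pics/fm1.png
```

```text
[0.50478419 0.18127674 0.112     ]
```

View pics/fm1.png

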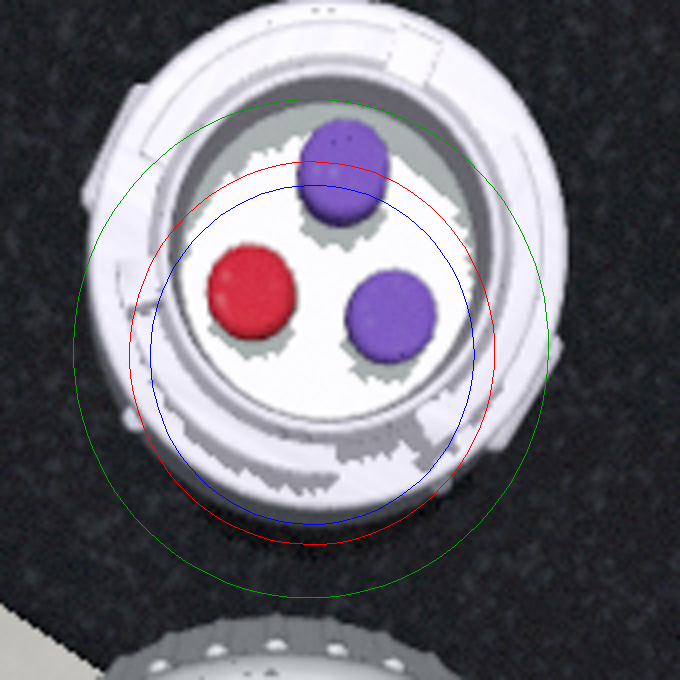

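```bash
python3 fitm.py 0.505 0.1815 pics/fm2.png
```

```text
[0.50478419 0.18127674 0.112     ]
```

View pics/fm2.png

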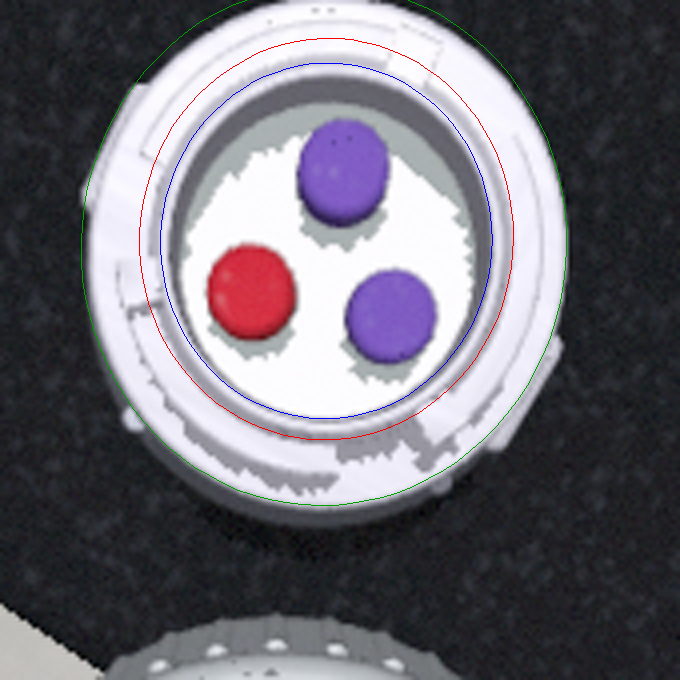

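```bash
cat > fith.py <<'E'
from h import *
import sys
s=np.load("s2.npy",allow_pickle=True).item(); p=np.load("p2.npy",allow_pickle=True).item()
dx,dy=float(sys.argv[1])/1000,float(sys.argv[2])/1000
q=s["ee_rot"]; Rt=R.from_quat([q[1],q[2],q[3],q[0]]).as_matrix()
a=np.linspace(0,2*np.pi,90); x0,y0,f=180,160,4
crop=cv2.resize(p["frame"][y0:y0+145,x0:x0+200,::-1],None,fx=f,fy=f,interpolation=cv2.INTER_CUBIC)
zb=.0384 # tool z of cap bottom
def T(P): return P@Rt.T+s["position"]
def circ(r,h): return T(np.c_[dx+r*np.cos(a),dy+r*np.sin(a),0*a+zb-h])
bar=T(np.array([[dx+i*.008,dy+j*.033,zb-.057] for i,j in [(1,1),(1,-1),(-1,-1),(-1,1)]]))
for P,col in [(circ(.0425,.031),(0,0,255)),(circ(.0425,.002),(255,0,0)),(bar,(0,160,0))]:
    k=((proj(p,P,s)-[x0-.5,y0-.5])*f-.5).astype(int); cv2.polylines(crop,[k],True,col,1)
cv2.imwrite(sys.argv[3],crop)
E
python3 fith.py 0 0 pics/fh1.png
```

```text
(no output)
```

View pics/fh1.png

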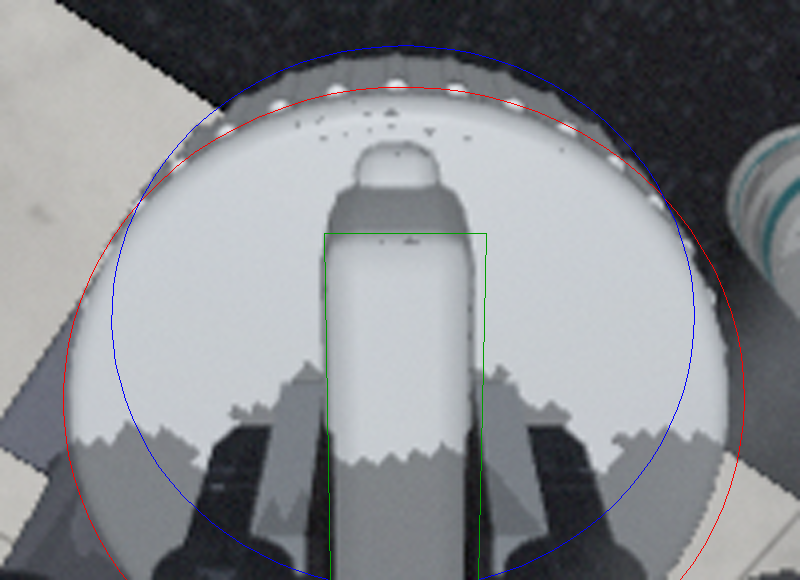

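```bash
python3 -m inch '[[-1,3,-40,-10,0]]'; python3 settle.py 5 0.505 0.1805 0.16; python3 -m inch '[[-1,3,-40,-10,0]]'; python3 settle.py 5 0.505 0.1805 0.16;  python3 -m inch '[[-1,0,0,40,0],[-1,0,0,0,0]]'; python3 settle.py 5 0.505 0.1805 0.16
```

```text
clock: 14.3
position: [0.4489, 0.15, 0.2106]
ee_rot: [0.006, 0.887, -0.462, -0.014]
contact_force: [-1.6, -0.9, -2.5]
width: 0.0138
pos [0.4595 0.1533 0.2139] yaw -54.97 tilt [-0.0127  0.0069 -0.9999] shift mm [  4.6 -53.2  53.5] turn 0.53 q6 64.6 t 14.55 F [ 0.27  0.67 -1.97] M [-0.051  0.01   0.068] w 13.64
clock: 14.63
position: [0.4819, 0.1697, 0.2197]
ee_rot: [0.007, 0.887, -0.462, -0.015]
contact_force: [-1.7, -1.1, -3.0]
width: 0.0137
pos [0.4928 0.1732 0.2233] yaw -54.97 tilt [-0.0148  0.0063 -0.9999] shift mm [  1.9 -14.7  63.2] turn 0.53 q6 66.2 t 14.8833 F [-0.56 -0.04 -1.91] M [-0.018 -0.036  0.012] w 13.92
clock: 15.05
position: [0.4881, 0.172, 0.1824]
ee_rot: [0.002, 0.887, -0.462, -0.009]
contact_force: [-4.6, -1.1, -4.3]
width: 0.0139
pos [0.4984 0.1743 0.1921] yaw -54.98 tilt [ 0.0053  0.0101 -0.9999] shift mm [-1.1 -8.6 32.2] turn 0.52 q6 66.2 t 15.3 F [-0.49  0.4  -2.1 ] M [0.005 0.015 0.018] w 14.15
```

```bash
python3 -m inch '[[-1,-38,-10,0,0],[-1,0,0,0,0]]'; python3 settle.py 5 0.505 0.1805 0.16; python3 -m inch '[[-1,32,0,0,0]]'; python3 settle.py 5 0.505 0.1805 0.16
```

```text
clock: 15.47
position: [0.4877, 0.2118, 0.1962]
ee_rot: [-0.008, 0.886, -0.463, 0.003]
contact_force: [0.7, -0.2, -1.4]
width: 0.014
pos [0.4893 0.2065 0.1949] yaw -55.33 tilt [ 0.0127  0.0063 -0.9999] shift mm [30.2  2.4 34.9] turn 0.17 q6 70.5 t 15.7167 F [ 0.16  0.02 -2.45] M [0.014 0.026 0.044] w 13.77
clock: 15.8
position: [0.5047, 0.1832, 0.1953]
ee_rot: [-0.007, 0.886, -0.463, 0.002]
contact_force: [-0.1, 0.2, -1.6]
width: 0.0142
pos [0.5075 0.1797 0.195 ] yaw -55.43 tilt [ 0.012   0.0067 -0.9999] shift mm [-2.1  2.1 34.9] turn 0.07 q6 67.3 t 16.05 F [-0.11 -0.09 -1.86] M [0.008 0.04  0.013] w 13.67
```

```bash
python3 -m inch '[[-1,-2,2,20,0]]'; python3 settle.py 5 0.505 0.1805 0.144; python3 -m inch '[[-1,0,0,20,0]]'; python3 settle.py 5 0.505 0.1805 0.144
python3 - <<'E'
from h import *
from rig import manip,eyes
p=eyes.get_image("side"); big(p,260,190,90,80,7,"pics/side7.png")
p=eyes.get_image("top"); big(p,160,180,90,80,7,"pics/top7.png")
E
```

```text
clock: 16.13
position: [0.508, 0.181, 0.1782]
ee_rot: [-0.009, 0.885, -0.465, 0.007]
contact_force: [1.1, -0.0, -2.1]
width: 0.0138
pos [0.5049 0.1806 0.1753] yaw -55.4 tilt [ 0.0121  0.0068 -0.9999] shift mm [ 0.1  0.4 31.3] turn 0.1 q6 67.4 t 16.3833 F [-0.13  0.63 -1.84] M [-0.032  0.031 -0.016] w 13.53
clock: 16.47
position: [0.5086, 0.1818, 0.1594]
ee_rot: [-0.009, 0.885, -0.465, 0.008]
contact_force: [1.0, 0.8, -2.0]
width: 0.0138
pos [0.5056 0.181  0.1562] yaw -55.39 tilt [ 0.0131  0.007  -0.9999] shift mm [ 0.   0.9 12.2] turn 0.11 q6 67.4 t 16.7167 F [ 0.79 -0.58 -1.36] M [-0.009 -0.017  0.002] w 14.0
```

View pics/side7.png

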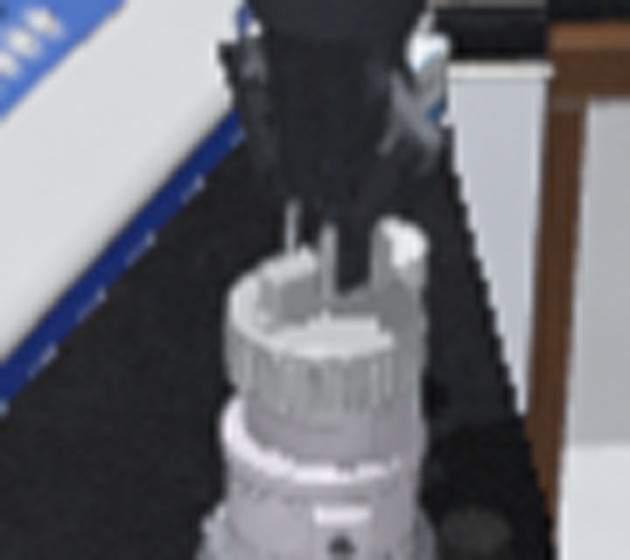

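View pics/top7.png

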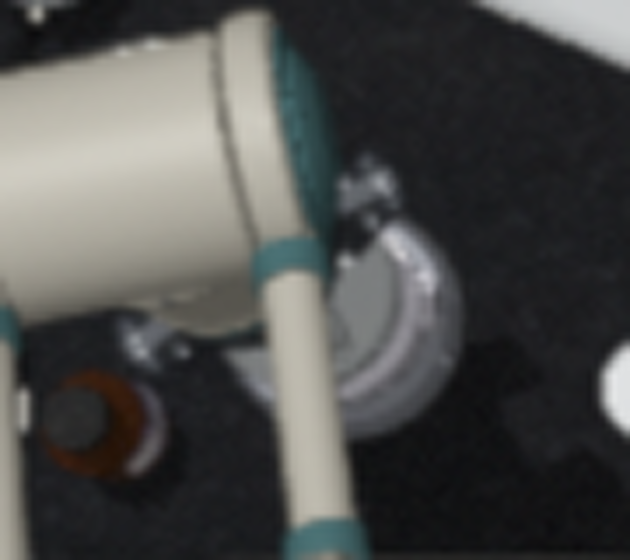

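```bash
python3 -m inch '[[-1,0,0.9,6,0]]'; python3 settle.py 3 0.505 0.1805 0.144; python3 -m inch '[[-1,0,0,4,0]]'; python3 settle.py 3 0.505 0.1805 0.144
```

```text
clock: 16.9
position: [0.5066, 0.1809, 0.1519]
ee_rot: [-0.008, 0.885, -0.465, 0.006]
contact_force: [0.6, 0.8, -2.3]
width: 0.0137
pos [0.5048 0.1804 0.1502] yaw -55.4 tilt [ 0.0133  0.0071 -0.9999] shift mm [ 0.  -0.1  6.2] turn 0.1 q6 67.4 t 17.05 F [ 0.32  0.49 -2.31] M [-0.021  0.057  0.015] w 13.73
clock: 17.13
position: [0.5055, 0.1805, 0.1468]
ee_rot: [-0.007, 0.885, -0.465, 0.005]
contact_force: [-0.3, 0.1, -1.9]
width: 0.014
pos [0.5045 0.1803 0.1457] yaw -55.4 tilt [ 0.0123  0.0068 -0.9999] shift mm [ 0.1 -0.4  1.8] turn 0.1 q6 67.4 t 17.2833 F [-0.1  -0.05 -1.33] M [-0.031 -0.008  0.034] w 13.93
```

```bash
python3 -m inch '[[-1,0,0,2.5,0]]'; python3 settle.py 3 0.505 0.1805 0.144; python3 -m inch '[[-1,0,0,2,0]]'; python3 settle.py 3 0.505 0.1805 0.144
```

```text
clock: 17.37
position: [0.5051, 0.1805, 0.1437]
ee_rot: [-0.006, 0.885, -0.465, 0.004]
contact_force: [-0.3, 1.0, 19.2]
width: 0.0139
pos [0.5051 0.1805 0.1438] yaw -55.4 tilt [ 0.0136  0.0071 -0.9999] shift mm [-0.1  0.1 -0.2] turn 0.1 q6 67.4 t 17.5167 F [ 0.25 -0.17  2.69] M [-0.067  0.114  0.014] w 14.07
clock: 17.6
position: [0.5053, 0.1806, 0.1435]
ee_rot: [-0.007, 0.885, -0.465, 0.005]
contact_force: [-5.4, -1.6, 20.4]
width: 0.0139
pos [0.5052 0.1805 0.1437] yaw -55.4 tilt [ 0.0147  0.0073 -0.9999] shift mm [-0.1  0.2 -0.3] turn 0.1 q6 67.4 t 17.75 F [-2.95  0.22 11.51] M [-0.136  0.633 -0.003] w 14.28
```

```bash
python3 -m inch '[[-1,0,0,1,-3],[-1,0,0,1.2,-3],[-1,0,0,1.2,-3],[-1,0,0,1.2,-3]]'; python3 settle.py 1 0.505 0.1805 0.144;python3 -m inch '[[-1,0,0,1.2,-3],[-1,0,0,1.2,-3],[-1,0,0,1.2,-3],[-1,0,0,1.2,-3]]'; python3 settle.py 1 0.505 0.1805 0.144
```

```text
clock: 18.08
position: [0.5062, 0.1813, 0.1419]
ee_rot: [-0.008, 0.931, -0.366, 0.007]
contact_force: [0.2, 0.1, -2.1]
width: 0.0139
pos [0.506  0.1813 0.1416] yaw -42.84 tilt [ 0.0186  0.0092 -0.9998] shift mm [-0.2  1.2 -2.4] turn 12.66 q6 54.8 t 18.1333 F [ 0.69 -0.79 -1.37] M [-0.005  0.051 -0.016] w 13.68
clock: 18.47
position: [0.5056, 0.1812, 0.1355]
ee_rot: [-0.007, 0.965, -0.264, 0.007]
contact_force: [-0.2, 0.9, 1.6]
width: 0.0138
pos [0.5056 0.1812 0.1355] yaw -30.5 tilt [ 0.0171  0.009  -0.9998] shift mm [-0.1  0.8 -8.5] turn 25.0 q6 42.4 t 18.5167 F [-0.37  0.22  2.68] M [-0.033  0.234 -0.017] w 13.74
```

```bash
python3 -m inch '[[-1,0,0,1.5,0]]'; python3 settle.py 3 0.505 0.1805 0.1354
python3 - <<'E'
from h import *
from rig import manip,eyes
p=eyes.get_image("side"); big(p,260,190,90,80,7,"pics/side8.png")
E
```

```text
clock: 18.6
position: [0.5057, 0.1812, 0.1343]
ee_rot: [-0.007, 0.965, -0.264, 0.007]
contact_force: [-1.5, 0.1, 4.8]
width: 0.0137
pos [0.5057 0.1812 0.1344] yaw -30.58 tilt [ 0.0174  0.0089 -0.9998] shift mm [-0.2  0.9 -1. ] turn 24.92 q6 42.5 t 18.75 F [-1.51 -0.65  4.46] M [-0.112  0.41   0.065] w 13.88
```

View pics/side8.png

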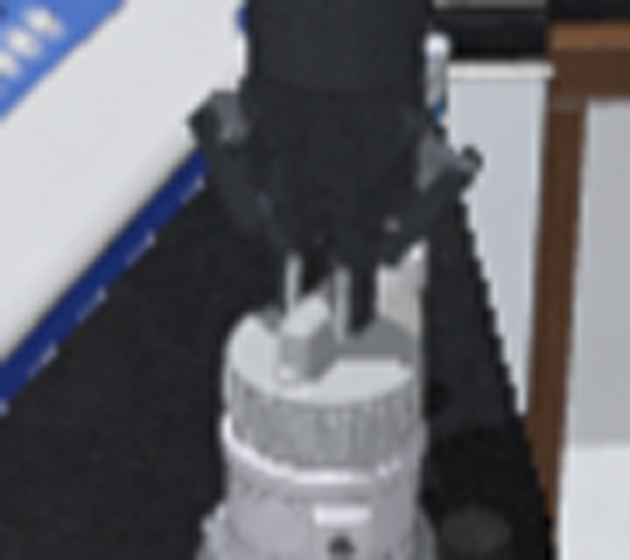

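```bash
python3 -m inch '[[-1,0,0,0.3,4],[-1,0,0,0.3,4],[-1,0,0,0.3,4],[-1,0,0,0.3,4],[-1,0,0,0.3,4]]'; python3 settle.py 1 0.505 0.1805 0.1324 ;python3 -m inch '[[-1,0,0,0.3,4],[-1,0,0,0.3,4],[-1,0,0,0.3,4],[-1,0,0,0.3,4],[-1,0,0,0.3,4]]'; python3 settle.py 1 0.505 0.1805 0.1324
```

```text
clock: 19.22
position: [0.507, 0.1801, 0.1349]
ee_rot: [-0.008, 0.9, -0.435, 0.008]
contact_force: [-1.0, -1.2, 3.1]
width: 0.0138
pos [0.507  0.1801 0.1349] yaw -51.71 tilt [ 0.0216  0.0067 -0.9997] shift mm [-1.6  1.4  2.4] turn 3.79 q6 63.7 t 19.2667 F [-1.52 -0.02  2.99] M [-0.079  0.323 -0.016] w 13.81
clock: 19.68
position: [0.5068, 0.1792, 0.1346]
ee_rot: [-0.008, 0.808, -0.59, 0.008]
contact_force: [-1.4, -0.1, 3.3]
width: 0.0139
pos [0.5068 0.1792 0.1346] yaw -72.4 tilt [ 0.0221  0.005  -0.9997] shift mm [-1.8  1.4  2.2] turn -16.9 q6 84.4 t 19.7333 F [-2.07 -0.79  4.13] M [-0.092  0.34  -0.037] w 13.83
```

```bash
python3 -m inch '[[-1,0,0,0.5,4],[-1,0,0,0.5,4],[-1,0,0,0.5,4],[-1,0,0,0.5,4]]'; python3 settle.py 1 0.505 0.1805 0.1324 ;python3 -m inch '[[-1,0,0,0.6,4],[-1,0,0,0.6,4],[-1,0,0,0.6,4]]'; python3 settle.py 1 0.505 0.1805 0.1324
```

```text
clock: 20.07
position: [0.5066, 0.1791, 0.1335]
ee_rot: [-0.009, 0.716, -0.698, 0.006]
contact_force: [-2.5, 0.1, 4.3]
width: 0.014
pos [0.5066 0.1792 0.1335] yaw -88.62 tilt [ 0.0224  0.0046 -0.9997] shift mm [-1.4  1.6  1. ] turn -33.12 q6 100.7 t 20.1167 F [-1.35 -0.03  4.37] M [-0.166  0.429 -0.064] w 13.96
clock: 20.37
position: [0.5067, 0.1795, 0.1326]
ee_rot: [0.01, -0.64, 0.769, -0.005]
contact_force: [-1.8, -0.9, 5.8]
width: 0.0138
pos [0.5067 0.1795 0.1326] yaw -100.61 tilt [ 0.0231  0.0049 -0.9997] shift mm [-0.7  1.9  0.2] turn -45.11 q6 112.7 t 20.4167 F [-0.9   0.44  4.94] M [-0.206  0.507 -0.066] w 13.79
```

```bash
python3 -m inch '[[-1,0,0,0.3,4],[-1,0,0,0.3,4],[-1,0,0,0.2,3]]'; python3 settle.py 1 0.505 0.1805 0.1324 ;python3 -m inch '[[-1,0,0,0.2,3],[-1,0,0,0.2,3]]'; python3 settle.py 1 0.505 0.1805 0.1324; python3 - <<'E'
from h import *
from rig import manip,eyes
p=eyes.get_image("side"); big(p,240,190,110,100,6,"pics/side9.png")
E
```

```text
clock: 20.67
position: [0.5064, 0.1801, 0.1324]
ee_rot: [0.011, -0.564, 0.826, -0.004]
contact_force: [-1.2, 0.4, 3.7]
width: 0.0137
pos [0.5064 0.1801 0.1324] yaw -111.4 tilt [ 0.0228  0.0056 -0.9997] shift mm [ 0.1  1.5 -0.1] turn -55.9 q6 123.5 t 20.7167 F [-0.9  -0.77  3.92] M [-0.278  0.463 -0.108] w 14.15
clock: 20.88
position: [0.5063, 0.1804, 0.1323]
ee_rot: [0.011, -0.522, 0.853, -0.003]
contact_force: [-0.7, 0.1, 3.6]
width: 0.0139
pos [0.5064 0.1804 0.1323] yaw -117.19 tilt [ 0.0228  0.006  -0.9997] shift mm [ 0.5  1.3 -0.1] turn -61.69 q6 129.3 t 20.9333 F [-1.    0.89  4.04] M [-0.216  0.524 -0.043] w 13.91
```

View pics/side9.png

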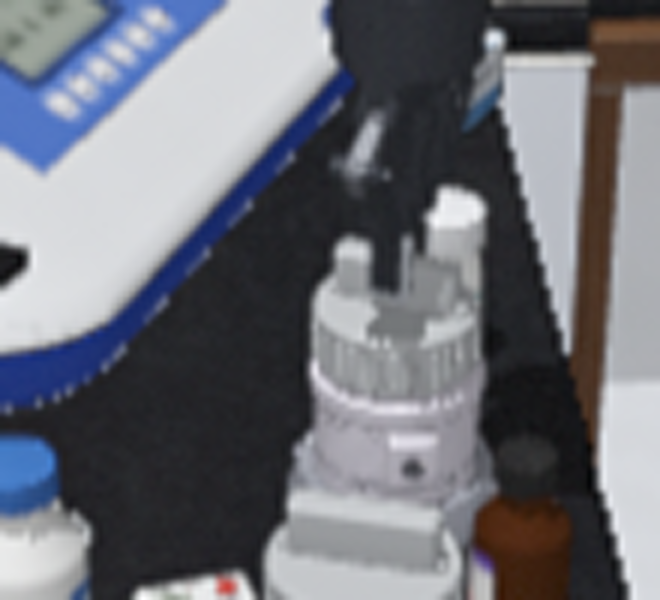

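```bash
python3 -m inch '[[-1,0,0,0,3],[-1,0,0,0,3]]'; python3 settle.py 1 0.505 0.1805 0.1324 ;python3 -m inch '[[-1,0,0,0,3],[-1,0,0,0,3]]'; python3 settle.py 1 0.505 0.1805 0.1324
```

```text
clock: 21.15
position: [0.5063, 0.1808, 0.1324]
ee_rot: [0.012, -0.479, 0.878, -0.002]
contact_force: [-0.4, 0.7, 4.2]
width: 0.0144
pos [0.5062 0.1808 0.1324] yaw -122.82 tilt [ 0.0226  0.0067 -0.9997] shift mm [ 0.9  0.9 -0.1] turn -67.32 q6 134.9 t 21.2 F [-0.97  0.74  3.14] M [-0.12   0.473  0.016] w 14.12
clock: 21.37
position: [0.5062, 0.1811, 0.1324]
ee_rot: [0.012, -0.435, 0.901, -0.002]
contact_force: [-1.9, -0.2, 4.5]
width: 0.0142
pos [0.5061 0.1809 0.1324] yaw -128.58 tilt [ 0.0222  0.0067 -0.9997] shift mm [ 1.   0.6 -0.1] turn -73.08 q6 140.7 t 21.4167 F [-0.58 -0.35  3.34] M [-0.282  0.6    0.062] w 14.07
```

```bash
python3 -m inch '[[-1,0,0,-1.5,0]]'; python3 settle.py 3 0.505 0.1805 0.1324 
python3 - <<'E'
from h import *
from rig import manip,eyes
p=eyes.get_image("wrist"); cv2.imwrite("pics/w9.png",p["frame"][:,:,::-1])
E
```

```text
clock: 21.5
position: [0.506, 0.181, 0.1328]
ee_rot: [0.011, -0.435, 0.9, -0.002]
contact_force: [4.2, 2.5, -14.7]
width: 0.0142
pos [0.506  0.181  0.1327] yaw -128.47 tilt [ 0.0213  0.0067 -0.9998] shift mm [1.  0.5 0.2] turn -72.97 q6 140.6 t 21.65 F [ 2.96  2.31 -7.99] M [-0.064 -0.006  0.134] w 13.73
```

View pics/w9.png

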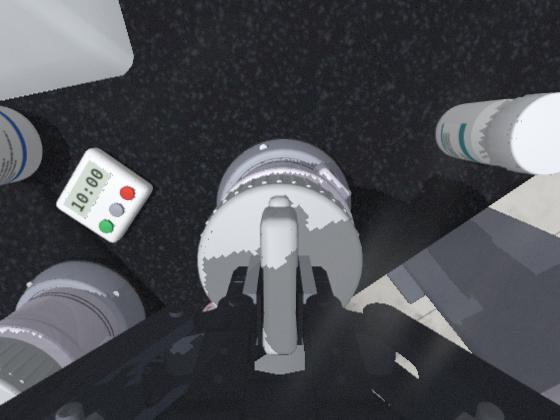

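```bash
python3 -m inch '[[-1,0,0,0,3]]'; python3 -m inch '[[-1,0,0,0,3]]';python3 settle.py 2 0.505 0.1805 0.1324
```

```text
clock: 21.78
position: [0.5054, 0.1802, 0.1325]
ee_rot: [0.01, -0.412, 0.911, -0.002]
contact_force: [-2.5, -1.6, 5.4]
width: 0.0141
clock: 21.87
position: [0.5054, 0.18, 0.1325]
ee_rot: [0.01, -0.389, 0.921, -0.002]
contact_force: [0.6, 2.8, -1.8]
width: 0.0141
pos [0.5054 0.18   0.1325] yaw -134.04 tilt [ 0.0195  0.0036 -0.9998] shift mm [-0.1  0.6  0.1] turn -78.54 q6 146.3 t 21.9667 F [ 0.17  0.9  -2.09] M [-0.103  0.312  1.638] w 14.12
```

```bash
python3 -m inch '[[-1,0,0,0,0],[-1,0,0,0,0]]';python3 settle.py 1; python3 -m inch '[[-0.3,0,0,0,0],[-0.3,0,0,0,0],[-0.3,0,0,0,0],[-0.1,0,0,0,0],[0,0,0,0,0],[0,0,0,0,0]]';python3 settle.py 1
```

```text
clock: 22.13
position: [0.5054, 0.1801, 0.1325]
ee_rot: [0.01, -0.394, 0.919, -0.003]
contact_force: [0.4, 1.4, -3.7]
width: 0.0141
pos [0.5054 0.18   0.1325] yaw -133.6 tilt [ 0.0198  0.0027 -0.9998] shift mm [ 194.5 -140.1   96.3] turn -78.1 q6 145.9 t 22.1833 F [ 1.32  1.45 -2.34] M [0.051 0.233 1.486] w 13.72
clock: 22.68
position: [0.5068, 0.1801, 0.1345]
ee_rot: [0.012, -0.389, 0.921, -0.002]
contact_force: [0.5, 0.0, -0.8]
width: 0.0431
pos [0.5069 0.1801 0.1345] yaw -134.23 tilt [ 0.0236  0.0059 -0.9997] shift mm [ 194.5 -141.1   97.3] turn -78.73 q6 146.3 t 22.7333 F [-0.35  0.96 -0.54] M [ 0.032  0.011 -0.041] w 42.59
```

Released; straight up, then look.

```bash
python3 -m inch '[[0,0,0,-20,0]]'; python3 settle.py 3; python3 -m inch '[[0,0,0,-35,0],[0,0,0,-35,0],[0,0,0,-20,0],[0,0,0,0,0]]';python3 settle.py 3
python3 - <<'E'
from h import *
from rig import manip,eyes,mark_of
s=manip.get_state()
p=eyes.get_image("wrist"); cv2.imwrite("pics/w10.png",p["frame"][:,:,::-1])
p=eyes.get_image("side"); big(p,220,190,130,150,4,"pics/side10.png")
E
```

```text
clock: 22.82
position: [0.5038, 0.1793, 0.1515]
ee_rot: [0.008, -0.389, 0.921, -0.001]
contact_force: [0.1, 0.1, 0.1]
width: 0.0427
pos [0.5076 0.1802 0.1557] yaw -134.24 tilt [ 0.027   0.0067 -0.9996] shift mm [ 195.8 -140.2  118.2] turn -78.74 q6 146.3 t 22.9667 F [-0.02 -0.49 -0.73] M [ 0.005 -0.004 -0.033] w 42.53
clock: 23.3
position: [0.5026, 0.1791, 0.2442]
ee_rot: [0.009, -0.388, 0.921, -0.001]
contact_force: [0.3, 0.7, 1.2]
width: 0.0424
pos [0.4999 0.1784 0.2394] yaw -134.29 tilt [ 0.0092  0.0031 -1.    ] shift mm [ 188.  -145.5  203.5] turn -78.79 q6 146.4 t 23.45 F [-0.61 -0.44 -0.94] M [-0.016 -0.056 -0.012] w 42.74
```

View pics/w10.png

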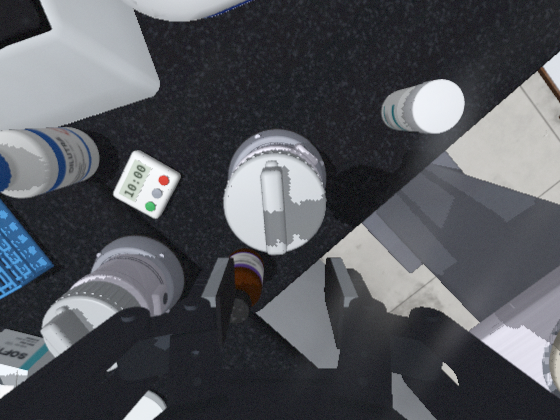

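View pics/side10.png

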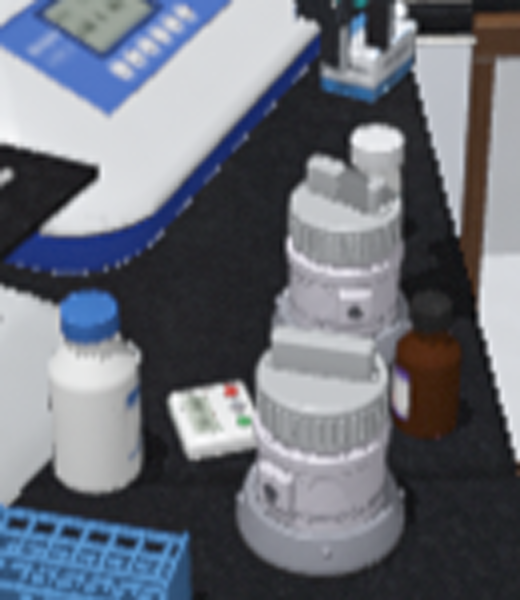

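```bash
python3 -c "
from rig import manip
print(manip.sign_off()); print(manip.get_state()['clock'])"
```

```text
the job is handed in; nothing more can be done
None
the job is handed in; nothing more can be done
```

The cap is screwed fully home on the open bucket and released. I handed the job in at about 23.6 s with the gripper well clear.

- **Start of the thread:** I gripped the grey cap by its bar and lowered it until the lugs rode on the ribs, where the tool height matched the expected −6.5 mm. Turning back about 25° dropped it by about 8 mm.
- **Home:** I turned it forward about 103° until it came up against the solid stop, with about 1.6 N m at the wrist. The tool height by then was about 11 mm below the ribs, within 0.3 mm of the expected home position. A light pull of up to about 15 N moved it by only 0.3 mm, so the thread holds.
- **Level:** In the last side and wrist pictures the cap sits flat and level, with the same gap to the shoulder as its neighbour. The bottles and the timer in view look unmoved. The swab box and sample pot I did not check closely.

Two readings did not fit well:
- **Turning torque:** While the cap was being drawn down, it read only about 0.1 N m or less, below the stated 0.2 to 0.5. I was also pressing it down lightly then, so I relied on the pull test and the stop instead.
- **Gripper tilt:** The gripper's tilt drifted by up to about 1.3° during the turn. The cap shows no tilt in the pictures after release.

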